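# Ready the roof-blind drive for its belt

## Robot

A 6-joint arm with a two-finger parallel gripper is mounted at the origin on the work surface. World frame = base frame: x ahead of the robot, y to its left, z up, the work surface at z = 0. Lengths are in mm, angles in rad, forces in N, time in s.
With the tool pointing down it reaches from about 350 to 875 mm from the base axis. Payload 4.2 kg.
Tool frame: the origin (TCP) lies midway between the tips of the shut fingers; the grasp point (between the pads) lies 19 mm behind it; z points along the fingers, y is the line along which they close (so a half turn about z gives the same grasp; the last joint's range is limited). The gripper opens to 87 mm and grips with 3 to 60 N. Pads are 19 mm wide; open, the fingers measure 117 mm over their backs; the gripper's body (75 mm by 190 mm) begins 51 mm behind the grasp point.
Start: joints at [1.586, 0.385, 0.008, 0, -1.194, -0.259], TCP at [150.838, 606.504, 222.55] pointing down, gripper open.
Joint ranges: [-3.14, 3.14], [-1.21, 2.06], [-1.07, 1.41], [-3.16, 2.05], [-2.99, -0.16], [-3.1, 3.1]. Speed limits (rad/s): [2.79, 2.79, 3.14, 3.14, 3.14, 3.14].

## Interface

Orientations are given as a unit quaternion [w, x, y, z].
In Python, from workcell import bot, viewer gives the robot as it stands.
- The arm moves only by the shell command python3 -m jog 'ROWS' [FORCE]. ROWS is JSON, a list that holds one entry, the list of rows, each a list of 7 numbers: the shift along the tool's x, y, z in m, then the turn, a rotation vector about the tool's x, y, z in degrees, then the finger opening in m, from 0 to 0.087. In form: [[[dx, dy, dz, rx, ry, rz, jaw], ...]]. A call has 1 to 8 rows; each row is the pose to reach, as a shift and turn from the pose commanded when the call began, along the tool's axes at that moment; what a row does not reach only later rows make up. A row lasts 1/12 s, in which the tool goes at most 41.7 mm and 7.16 degrees, less where a joint would pass 70% of its speed; a pose out of reach is approached as far as the arm can. A call with a gripper value outside its range is refused whole. The fingers move at their own pace and stop on an object; FORCE is the grip in N (left out, the last holds). Time passes only in rows, so rows that repeat a pose let the fingers close. It gives the time, the measured TCP pose, the force, the opening and the grip force at its end, in the units of the state.
- bot.observe(): the state, without advancing time (a new reading comes with each control period).
- viewer.camera(name): name is "scene" or "top"; returns a dict with "img" (400x640x3 uint8, red, green, blue), "depth" (400x640 float32, mm along the optical axis (not along the pixel's ray), 0 where there is no reading), "fx", "fy", "cx", "cy" (pixels), "k1" (the pictures are not rectified: a ray, as slopes to the right and down, at radius r is drawn at 1 + k1 r^2 times it, then the intrinsics apply), "eye" and "orientation" of the camera in the world. Camera axes: x right, y up, looking along -z (the intrinsics and any distortion apply to the point x, -y, -z); pixel columns grow to the right and rows downward; lengths in mm; the calibration is good to about 2 mm. A picture is of the moment at which its call begins.
- bot.hand_in(): hands the job in; it is judged then, once.
The state is a dict: "clock": time; "joint_pos": joint angles; "joint_vel": joint speeds; "tau": joint torques, N m; "ee_pos": TCP position; "orientation": TCP orientation; "wrist_force": force on the tool from outside, world axes, zero at the start; "wrist_torque": the same for the moment, N m; "grip_width": finger opening in mm; "grip_force": force on a finger pad.
Only numpy, scipy, OpenCV 4.12 (cv2) and the standard library are available. Lean on these libraries where they do the work, as an engineer would, in place of code of your own. Each camera call takes 0.05 s, during which the arm holds its last target. There are 200 camera calls.

## Task

The drive unit of the roof-window blind lies on the desk, waiting for a new belt. First press both hinged bearing covers down until their catches hold them shut; then push the tab of the sprung tensioner arm back until the arm is past its ratchet click, and finish while still holding it there, because it springs back if let go. Leave everything else on the desk where it is.

Things in the scene. Friction and masses are not known exactly. Their poses are not given: they have to be found in the camera images.
- drive_plate: The drive unit's aluminium base plate, 200 (own x) x 440 (own y) x 8 mm, fixed to the desk but at a different place and yaw each time. Origin at the centre of its underside, z up; its top is 8 mm above the desk. It carries, from its -y end to its +y end, the right bearing block, the left bearing block and the tensioner.
- block_left: The left bearing block (nearer the tensioner), grey, 76 (own x) x 50 (own y) mm, fixed on the plate; origin at the centre of its underside (8 mm above the desk), z up. A hinged cover shuts level over it; the shut cover's top is 40 mm above this origin (48 mm above the desk).
- block_left_hinge (a point): Middle of the left cover's hinge axis, at x +34, z +36 mm in the block's frame; axes as the block's, the hinge runs along own y. The cover reaches from here towards own -x when shut: 68 mm to its free edge, 44 mm wide, 8 mm thick (4 mm either side of the axis).
- cover_left (a joint): Opening angle of the left cover in rad: 0 shut, 1.15 fully open (raised, free edge up). It starts open at 0.75 to 1.1 and stays where it is left by hinge friction. Pressed down it moves easily to 0.15, where its edge meets a sprung ball catch (some 6 to 10 N at 32 mm from the hinge); past 0.06 the catch snaps over and pulls it down to 0 and holds it shut.
- cover_left_edge (a point): Middle of the free edge of the left cover, on its top face; moves with the cover.
- block_right: The right bearing block (at the -y end of the plate), grey, 76 (own x) x 50 (own y) mm, fixed on the plate; origin at the centre of its underside (8 mm above the desk), z up. A hinged cover shuts level over it; the shut cover's top is 40 mm above this origin (48 mm above the desk).
- block_right_hinge (a point): Middle of the right cover's hinge axis, at x +34, z +36 mm in the block's frame; axes as the block's, the hinge runs along own y. The cover reaches from here towards own -x when shut: 68 mm to its free edge, 44 mm wide, 8 mm thick (4 mm either side of the axis).
- cover_right (a joint): Opening angle of the right cover in rad: 0 shut, 1.15 fully open (raised, free edge up). It starts open at 0.75 to 1.1 and stays where it is left by hinge friction. Pressed down it moves easily to 0.15, where its edge meets a sprung ball catch (some 6 to 10 N at 32 mm from the hinge); past 0.06 the catch snaps over and pulls it down to 0 and holds it shut.
- cover_right_edge (a point): Middle of the free edge of the right cover, on its top face; moves with the cover.
- tensioner (a joint): Tensioner arm's angle in rad, counter-clockwise from above: 0 at its front stop (it starts there, held by its spring), 0.62 at its rear stop. The push at the tab is 5 N at first, 11 N at 0.35; the ratchet click is at 0.43, after which it drops to 6 N, then is 10 N from 0.56 on. The pawl only clicks, it does not hold: let go, the arm springs back to 0.
- tension_arm: The sprung arm, a level steel bar 20 mm wide, 26 to 34 mm above its origin, with an idler roller on it (32 mm dia, top at 52 mm). Origin on the upright pivot axis, 8 mm above the desk, z up; turns with the arm. The bar runs 128 mm from the pivot along own -y; near its end stands a black push tab, pushed towards own +x (roughly away from the robot).
- tab (a point): Point on the push face (the -x face) of the black upright tab, at x -5, y -115, z +62 mm in the arm's frame, axes as the arm's; moves with the arm. The tab is 10 mm thick (own x), 36 mm wide (own y, centred here) and rises from the bar to 82 mm above the arm's origin (90 mm above the desk).
- spare_roller: Bystander: spare aluminium idler roller, 32 mm dia, 20 mm high, standing loose on the plate near the tensioner's pivot; origin under its centre.
- spare_bearing: Bystander: steel bearing ring, 26 mm dia, 10 mm high, lying loose on the far edge of the plate; origin under its centre.
- vase: Bystander: blue vase, 90 mm dia, 105 mm high; origin under its centre.
- mug: Bystander: white mug, 80 mm dia, 90 mm high; origin under its centre.
- screwdriver: Bystander: screwdriver lying along its own x axis.
- screw_tray: Bystander: white divided tray 100 x 140 x 30 mm; origin under its centre.

How it is judged (in metres and radians):
On the way, in this order (a step that is already met when the one before it is completed fails the run):
1. both bearing covers are shut and held by their catches, with the tensioner arm not yet pushed back past its click (value of joint each of cover_left, cover_right below 0.04 rad and value of joint tensioner below 0.43 rad), for 0.2 s.
2. the tensioner arm has been pushed back past its ratchet click, the covers still shut (value of joint each of cover_left, cover_right below 0.04 rad and value of joint tensioner above 0.5 rad), for 0.2 s.
At the end, for the whole second after the job is handed in: Both covers shut (under 0.04 rad); the tensioner arm held still past its click (over 0.5 rad; the click is at 0.43, the rear stop at 0.62) by the robot pushing on the arm with more than 2 N (all of step 2 and velocity of joint tensioner between -0.1 and 0.1 rad/s and (contact force between tension_arm and the fingers above 2 N or contact force between tension_arm and the arm above 2 N)); the arm keeps its last pose, push and grip.
It fails at once if a bystander was moved more than 30 mm (distance of any of spare_roller, spare_bearing, vase, mug, screwdriver, screw_tray from where it was at the start of the episode above 0.03 m).
It also fails if it takes over 58 s, if anything falls off the work surface, if the arm or the gripper's body presses on something with over 40 N, if the wrist force passes 120 N, or if a joint passes its speed limit or range.

## Working session

There is one attempt and no reset: what is moved stays moved. The work goes in short steps, Python scripts to look and compute and a shell command to move; the robot and the scene stay as the last step left them, time stands still between calls to the robot, and variables do not carry over. Pictures are saved under pics/ and viewed, at most 10 in all, crops included, and the job is handed in when it is done.

```bash
mkdir -p pics; cat > h.py <<'E'
import numpy as np, cv2
from workcell import bot, viewer
from scipy.spatial.transform import Rotation as R
def q(o): o=np.array(o); return R.from_quat([o[1],o[2],o[3],o[0]])
def grab(n):
    c=viewer.camera(n); np.savez('pics/'+n,**{k:np.array(v) for k,v in c.items()}); return c
def load(n): return dict(np.load('pics/'+n+'.npz'))
def ray(c,u,v):
    d=np.array([(u-c['cx'])/c['fx'],(v-c['cy'])/c['fy']]); s=d.copy()
    for _ in range(20): s=d/(1+c['k1']*(s@s))
    return q(c['orientation']).apply([s[0],-s[1],-1.])
def pt(c,u,v,w=1):
    b=c['depth'][int(v)-w:int(v)+w+1,int(u)-w:int(u)+w+1]; b=b[b>0]
    return np.array(c['eye'])+ray(c,u,v)*np.median(b)
def atz(c,u,v,z):
    r=ray(c,u,v); e=np.array(c['eye']); return e+r*(z-e[2])/r[2]
E
python3 - <<'E'
from h import *
for n in ('scene','top'):
    c=grab(n); cv2.imwrite(f'pics/{n}0.png',c['img'][:,:,::-1]); print(n,c['eye'],c['orientation'],c['fx'],c['k1'])
o=bot.observe(); print(o)
print(q(o['orientation']).as_matrix())
E
```

```text
scene [1361.03626151  379.01647447 1153.1342865 ] [0.52104201 0.19521371 0.29384445 0.77721443] 484.424505123735 -0.09621080330309681
top [ 367.91818208  -11.6844312  1298.60314797] [-0.70197849 -0.04033304  0.04089872  0.70987797] 371.3781979679046 -0.03562202079409762
{'clock': 0.1, 'joint_pos': array([ 1.58557146e+00,  3.85467987e-01,  6.77434203e-03, -4.73655976e-04,
       -1.19404499e+00, -2.58586705e-01]), 'joint_vel': array([-4.26793901e-04, -1.71196417e-03,  2.07258021e-03,  2.55905631e-04,
       -6.53263888e-05, -7.18780115e-04]), 'tau': array([-1.76054564e-04, -3.91695499e+01,  1.87932694e+01,  4.23201934e+00,
        1.34065695e-02, -7.27449537e-05]), 'ee_pos': array([150.72830164, 605.98301802, 221.57496515]), 'orientation': array([ 9.92093463e-04,  9.92567570e-01, -1.21690702e-01, -8.57546098e-05]), 'wrist_force': array([ 0.31672025, -0.01398867,  0.01006042]), 'wrist_torque': array([0.00738942, 0.01181974, 0.03742034]), 'grip_force': 0.0, 'grip_width': 86.62640050326684}
[[ 9.70382731e-01 -2.41572319e-01 -4.11691590e-04]
 [-2.41572660e-01 -9.70380777e-01 -1.94856852e-03]
 [ 7.12226112e-05  1.99031067e-03 -9.99998017e-01]]
```

View pics/scene0.png

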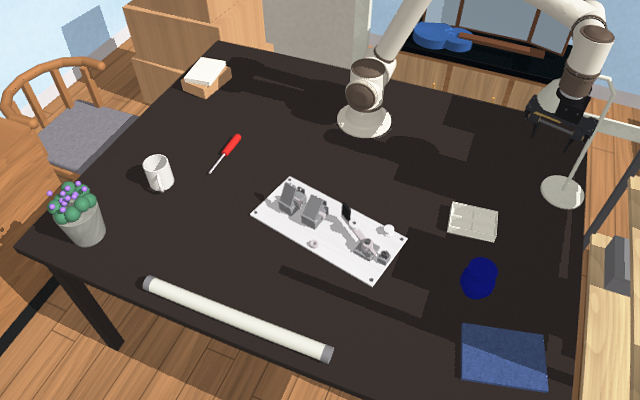

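View pics/top0.png

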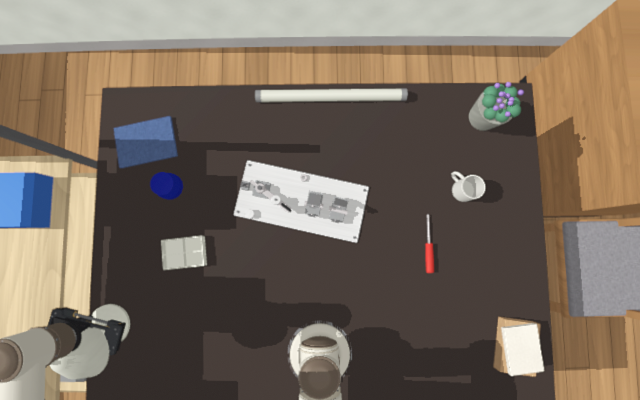

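The scene view shows the plate at about (330,230) with the blocks at (292,197) and (314,210), and the black tab at (347,212). The top view shows the plate with corners near (248,162), (367,187), (357,241) and (235,215), and the tab near (286,207). I'll enlarge both.

```bash
python3 - <<'E'
from h import *
c=load('scene'); a=c['img'][165:295,240:420,::-1]; cv2.imwrite('pics/s1.png',cv2.resize(a,None,fx=4.4,fy=4.4,interpolation=cv2.INTER_CUBIC))
c=load('top'); a=c['img'][155:250,225:380,::-1]; cv2.imwrite('pics/t1.png',cv2.resize(a,None,fx=5,fy=5,interpolation=cv2.INTER_CUBIC))
for u,v in [(248,162),(367,187),(357,241),(235,215)]: print(atz(c,u,v,8),pt(c,u,v))
E
```

```text
[656.71122376 246.19288418   8.        ] [657.17995199 246.61143435   5.90527455]
[ 562.32849903 -173.39823094    8.        ] [ 562.93236094 -173.90053352    3.99123084]
[ 374.05182943 -134.09858263    8.        ] [ 374.08757597 -134.81200513    0.47844042]
[468.80494626 289.42039808   8.        ] [469.03469838 290.10611214   5.06087501]
```

View pics/s1.png

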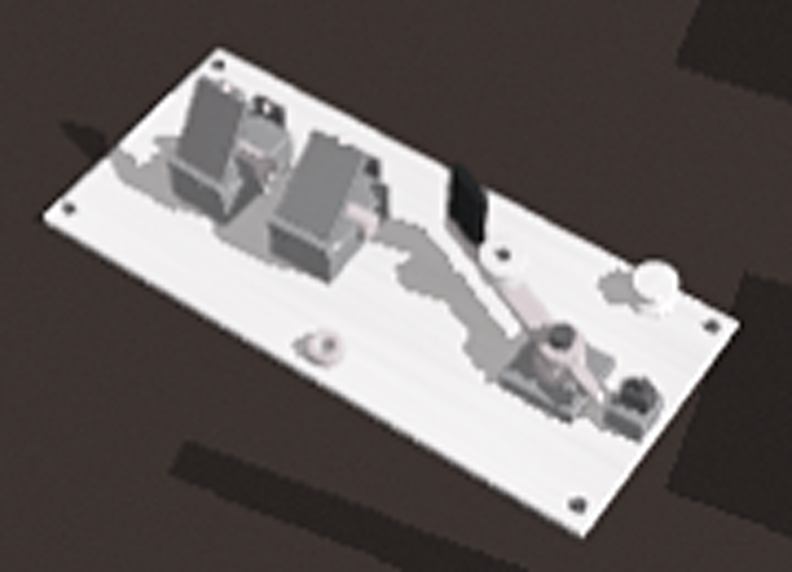

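View pics/t1.png

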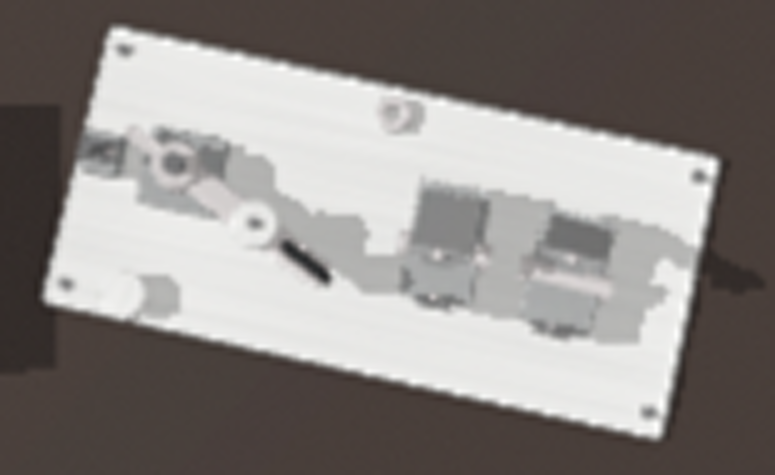

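The crops show, in crop pixels, the right cover's free edge (nearly upright) at scene (200,78)–(245,95) and the left cover's at scene (318,132)–(370,152). The tab top is at scene (455,165)–(485,190) and top (283,243)–(328,280). The pivot is at top (175,162). Next I'll triangulate and cross-check these with depth.

```bash
cat >> h.py <<'E'
def tri(cs,ps):
    A=np.zeros((3,3));b=np.zeros(3);L=[]
    for c,p in zip(cs,ps):
        r=ray(c,*p);r/=np.linalg.norm(r);M=np.eye(3)-np.outer(r,r);A+=M;b+=M@np.array(c['eye']);L.append((r,np.array(c['eye'])))
    x=np.linalg.solve(A,b); return x,[np.linalg.norm(np.cross(r,x-e)) for r,e in L]
E
python3 - <<'E'
from h import *
s,t=load('scene'),load('top')
S=lambda u,v:(u/4.4+240-.4,v/4.4+165-.4); T=lambda u,v:(u/5+225-.4,v/5+155-.4)
TC=[atz(t,*T(*p),8)[:2] for p in [(110,25),(720,155),(665,440),(42,302)]]
SC=[atz(s,*S(*p),8)[:2] for p in [(585,535),(45,217),(218,47),(740,322)]]
np.set_printoptions(precision=1,suppress=True)
for C in (TC,SC):
    C=np.array(C);v=(C[0]-C[1])+(C[3]-C[2]); print(C.tolist(),C.mean(0),np.degrees(np.arctan2(-v[0],v[1])),np.linalg.norm(C[0]-C[1]),np.linalg.norm(C[1]-C[2]))
P=(np.mean(TC,0)+np.mean(SC,0))/2
a=np.radians(-12.7); M=R.from_euler('z',a)
np.save('pics/P',[*P,a])
loc=lambda w: M.inv().apply(np.array(w)-[*P,0])
for n,ps in dict(tabtop=((470,178),(306,262)),roller=((503,254),(256,222)),pivot=((560,337),(175,162)),rightedgeL=((245,95),(606,280)),rightedgeR=((202,77),(540,268)),leftedgeL=((370,152),(488,250)),leftedgeR=((318,132),(416,243)),spare=((657,268),(125,296))).items():
    x,e=tri([s,t],[S(*ps[0]),T(*ps[1])]); print(n,x,'plate',loc(x),e)
# depth points, plate frame
for c,nm in((s,'scene'),(t,'top')):
    D=c['depth']; pts=[]
    for v in range(150,300):
        for u in range(225,425):
            if D[v,u]>0:
                p=loc(np.array(c['eye'])+ray(c,u,v)*D[v,u])
                if abs(p[0])<100 and abs(p[1])<220: pts.append([*p,*c['img'][v,u]])
    np.save('pics/pts_'+nm,pts)
    pts=np.array(pts); H=np.zeros((21,44))
    i=((pts[:,0]+100)//10).astype(int); j=((pts[:,1]+220)//10).astype(int)
    np.maximum.at(H,(i,j),pts[:,2]); print(nm)
    for k in range(20): print('%4d '%(k*10-95),' '.join('%3d'%h for h in H[k]))
E
```

```text
[[665.4628560575389, 251.2900720387758], [567.2433924298853, -179.15782770108916], [368.52695608222155, -136.05573212712096], [468.87863606917847, 296.4263692265821]] [517.5  58.1] -12.958896613204363 441.51155978724364 203.33718970611986
[[670.4919284034008, 252.5634994833781], [570.2988439795399, -175.36297671854635], [375.02143937544986, -132.15357387470902], [475.20370770483873, 297.47806389428274]] [522.8  60.6] -13.151665052293517 439.4994006832809 200.00079310600373
tabtop [487.2 105.2  84.2] plate [-42.2  37.5  84.2] [np.float64(0.5939809257945237), np.float64(0.5939809257945489)]
roller [517.6 141.2  56.3] plate [-20.5  79.2  56.3] [np.float64(0.13283573306884608), np.float64(0.1328357330687464)]
pivot [560.7 196.8  47.6] plate [  9.4 143.   47.6] [np.float64(0.7672790859097243), np.float64(0.7672790859097509)]
rightedgeL [469.4 -80.1  72.7] plate [ -18.9 -147.2   72.7] [np.float64(13.746664825194593), np.float64(13.746664825194589)]
rightedgeR [487.1 -65.9 111.9] plate [  -4.7 -129.4  111.9] [np.float64(19.356122521536783), np.float64(19.356122521536758)]
leftedgeL [487.2  
[... 6929 characters left out ...]
10   9  16   9  13  14  12  10  10   9  11  10  11   9  12  14  10  20  15  13  15  11  10   9  11   9  11  11   9  14  13  11  10  11  13   8  10   9   7
  75    9  12  11  10   9   8  11  12  11   7  12  10  11  10  12   9  12  10  11  13  12  16  20  20   9  11  13   9  10  12   8  10  11   8  12  12  11   9  10   9  12  12  12  12
  85   11  11  10  12  11  11  11  13  12   9  11  10  10  11  11   9  11  10  11   9  12  16  17  20  15  12  10  10  11  13  10  10   9   8  11  11  12   9   8  10  10  10  14   9
  95    9  10   9   7   9   8   8  10  10  10  11   8   8  12  12  10  11  12  10  11  14  11  13  10  10  12   7  12   7   8  13  11   9  10  12  11  11  10  12  10  12  11   8  10
```

The two views agree, with the plate centred near (520,59) and yawed about -13°. In the plate frame (mm):

| Item | x | y | z | Other |
|---|---|---|---|---|
| Right cover | hinge ≈29 | ≈-136 | | angle ≈1.09 rad |
| Left cover | hinge ≈29 | ≈-47 | | angle ≈0.8 rad |
| Tab top | ≈-40 | ≈37 | ≈90 | expected height 90, so it fits |
| Pivot | 9 | 143 | | |

Next I'll check how close the lamp is to the gripper and work out the first move.

```bash
cat >> h.py <<'E'
PC=np.array([520,59.3,0]); PM=R.from_euler('z',np.radians(-13.05))
def go(x,y,z,yaw=-13.05,plate=True):
    "shift from measured pose to a target, tool axes (m), and turn about tool z (deg)"
    o=bot.observe(); M=q(o['orientation']).as_matrix(); p=PM.apply([x,y,0])+PC if plate else np.array([x,y,0.]); p[2]=z
    cur=np.degrees(np.arctan2(M[1,0],M[0,0]))
    return p,np.round(M.T@(p-o['ee_pos'])/1000,4),'rz',round(-(yaw-cur),2)
E
python3 - <<'E'
from h import *
s=load('scene');t=load('top')
for u,v in [(607,78),(598,76),(609,100),(590,150),(562,195),(575,140)]: print('s',pt(s,u,v).round())
for u,v in [(110,315),(125,325)]: print('t',pt(t,u,v).round())
print(go(14,-136,150),go(0,0,200))
E
```

```text
s [108. 684. 444.]
s [107. 661. 443.]
s [105. 716. 380.]
s [-1151.  1089.  -754.]
s [125. 719.  13.]
s [-187.  752.    4.]
t [131. 712.  16.]
t [156. 514. 292.]
(array([502.92945512, -76.34879836, 150.        ]), array([0.5066, 0.5769, 0.0728]), 'rz', np.float64(-0.93)) (array([520. ,  59.3, 200. ]), array([0.4904, 0.4412, 0.0225]), 'rz', np.float64(-0.93))
```

The lamp is behind the gripper, so the move leads away from it.

```bash
J="python3 -m jog"
python3 -m jog '[[[0.03,0.034,0,0,0,0,0],[0.055,0.062,0,0,0,0,0],[0.08,0.091,0,0,0,0,0],[0.105,0.12,0,0,0,0,0],[0.13,0.148,0,0,0,0,0],[0.155,0.177,0.005,0,0,0,0],[0.18,0.205,0.01,0,0,0,0],[0.205,0.234,0.01,0,0,0,0]]]' 20
python3 -m jog '[[[0.025,0.028,0,0,0,0,0],[0.05,0.057,0,0,0,0,0],[0.075,0.086,0,0,0,0,0],[0.1,0.114,0,0,0,0,0],[0.125,0.142,0,0,0,0,0],[0.15,0.171,0,0,0,0,0],[0.175,0.2,0,0,0,0,0],[0.2,0.228,0,0,0,0,0]]]'
python3 -c "
from h import *
print(go(14,-136,150))"
```

```text
clock: 0.77
ee_pos: [293.2, 327.4, 211.5]
orientation: [0.001, 0.993, -0.121, -0.001]
wrist_force: [0.4, -0.4, -0.8]
grip_width: 41.4
grip_force: 0.0
clock: 1.43
ee_pos: [432.4, 58.4, 212.5]
orientation: [-0.0, 0.993, -0.122, -0.0]
wrist_force: [0.8, 0.1, -0.2]
grip_width: 1.0
grip_force: 0.0
(array([502.92945512, -76.34879836, 150.        ]), array([0.1009, 0.1138, 0.0625]), 'rz', np.float64(-0.91))
```

```bash
python3 -m jog '[[[0.025,0.028,0.01,0,0,0,0],[0.05,0.057,0.02,0,0,0,0],[0.075,0.085,0.04,0,0,-0.5,0],[0.1,0.113,0.06,0,0,-0.9,0],[0.1,0.113,0.06,0,0,-0.9,0],[0.1,0.113,0.06,0,0,-0.9,0]]]'
python3 - <<'E'
from h import *
print(go(14,-136,120))
s=grab('scene');a=s['img'][120:270,230:430,::-1]; cv2.imwrite('pics/s2.png',cv2.resize(a,None,fx=3.9,fy=3.9,interpolation=cv2.INTER_CUBIC))
E
```

```text
clock: 1.93
ee_pos: [501.3, -75.2, 150.4]
orientation: [0.001, 0.993, -0.116, -0.002]
wrist_force: [0.4, -0.5, -0.2]
grip_width: 0.2
grip_force: 0.0
(array([502.92945512, -76.34879836, 120.        ]), array([0.002 , 0.0006, 0.0304]), 'rz', np.float64(-0.26))
```

View pics/s2.png

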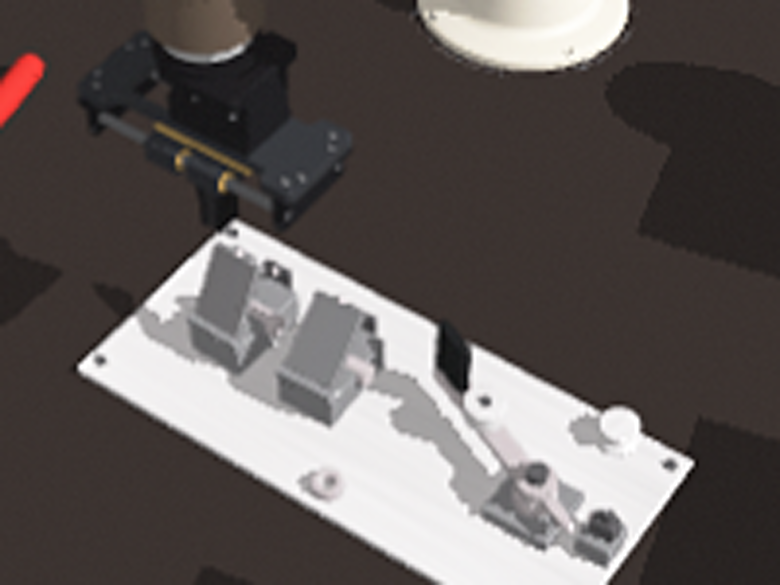

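The picture shows the closed fingertips at crop (218,225), above and just behind the right cover's raised edge at (235,245), as planned. Next I'll press the right cover down.

```bash
python3 -m jog '[[[0.002,0,0.015,0,0,0,0],[0.002,0,0.03,0,0,0,0],[0.002,0,0.045,0,0,0,0],[-0.002,0,0.055,0,0,0,0],[-0.005,0,0.065,0,0,0,0],[-0.01,0,0.075,0,0,0,0],[-0.015,0,0.085,0,0,0,0],[-0.018,0,0.09,0,0,0,0]]]'
python3 -m jog '[[[-0.003,0,0.004,0,0,0,0],[-0.003,0,0.006,0,0,0,0],[-0.003,0,0.008,0,0,0,0],[-0.003,0,0.009,0,0,0,0]]]'
```

```text
clock: 2.65
ee_pos: [484.5, -67.7, 63.1]
orientation: [-0.0, 0.994, -0.112, 0.001]
wrist_force: [1.9, -0.1, 0.8]
grip_width: 0.6
grip_force: 0.4
clock: 2.98
ee_pos: [481.7, -68.3, 54.0]
orientation: [-0.0, 0.994, -0.114, 0.0]
wrist_force: [-2.5, 3.4, 6.5]
grip_width: 0.1
grip_force: 3.1
```

```bash
python3 -m jog '[[[0,0,0.002,0,0,0,0],[0,0,0.004,0,0,0,0],[0,0,0.005,0,0,0,0],[0,0,0.006,0,0,0,0],[0,0,0.006,0,0,0,0]]]'
```

```text
clock: 3.4
ee_pos: [481.7, -68.6, 48.1]
orientation: [0.0, 0.994, -0.114, -0.0]
wrist_force: [-2.1, 1.4, 6.0]
grip_width: 0.3
grip_force: 2.9
```

```bash
python3 -m jog '[[[0,0,0.001,0,0,0,0],[0,0,0.002,0,0,0,0],[0,0,0.003,0,0,0,0],[0,0,0.003,0,0,0,0]]]'
```

```text
clock: 3.73
ee_pos: [481.7, -68.7, 47.6]
orientation: [0.0, 0.994, -0.113, 0.0]
wrist_force: [-8.4, 3.9, 26.2]
grip_width: 0.4
grip_force: 12.8
```

The force rose to 26 N at z ≈ 47.6, so the right cover is on its stop. I'll lift and look at it before doing the left.

```bash
python3 -m jog '[[[0,0,-0.02,0,0,0,0],[0,0,-0.05,0,0,0,0],[0,0,-0.085,0,0,0,0],[0,0,-0.085,0,0,0,0],[0,0,-0.085,0,0,0,0]]]'
python3 - <<'E'
from h import *
print(go(9,-47,125))
c=grab('scene')
for u,v in [(293,200),(290,206),(288,211),(296,195)]: print(PM.inv().apply(pt(c,u,v)-PC).round(1))
E
```

```text
clock: 4.15
ee_pos: [483.3, -68.5, 131.5]
orientation: [-0.001, 0.993, -0.114, 0.003]
wrist_force: [0.4, 1.1, -0.3]
grip_width: 0.1
grip_force: 0.0
(array([518.15490094,  11.48163941, 125.        ]), array([ 0.0158, -0.0858,  0.0068]), 'rz', np.float64(-0.03))
[   7.4 -120.7   48.3]
[  30.8 -114.3   47.2]
[  38.8 -116.7   29.9]
[ -14.4 -125.9   47.8]
```

The right cover is level at z ≈ 48 mm, so it's shut. Now the left one.

```bash
python3 -m jog '[[[0.006,-0.03,0,0,0,0,0],[0.011,-0.06,0,0,0,0,0],[0.016,-0.086,0.006,0,0,0,0],[0.016,-0.086,0.02,0,0,0,0],[0.013,-0.086,0.035,0,0,0,0],[0.008,-0.086,0.048,0,0,0,0],[0.003,-0.086,0.06,0,0,0,0],[0.0,-0.086,0.07,0,0,0,0]]]'
python3 -m jog '[[[0,0,0.004,0,0,0,0],[0,0,0.007,0,0,0,0],[0,0,0.010,0,0,0,0],[0,0,0.012,0,0,0,0],[0,0,0.014,0,0,0,0],[0,0,0.015,0,0,0,0],[0,0,0.015,0,0,0,0]]]'
```

```text
clock: 4.87
ee_pos: [499.3, 14.8, 57.0]
orientation: [0.001, 0.993, -0.114, -0.002]
wrist_force: [-0.5, 1.0, 2.4]
grip_width: 0.4
grip_force: 0.6
clock: 5.45
ee_pos: [499.4, 14.6, 47.4]
orientation: [0.001, 0.994, -0.113, -0.002]
wrist_force: [-12.8, 2.5, 31.0]
grip_width: 0.7
grip_force: 15.6
```

The left cover is at its stop (31 N at z 47.4). I'll lift, check it, and compute the waypoints for the tab, with the tool turning along with the arm.

```bash
python3 -m jog '[[[0,0,-0.03,0,0,0,0],[0,0,-0.06,0,0,0,0],[0,0,-0.085,0,0,0,0],[0,0,-0.085,0,0,0,0],[0,0,-0.085,0,0,0,0]]]'
cat >> h.py <<'E'
PV=np.array([560.7,196.8,0]); Y0=-38.8
def arm(th,x=-14.5,y=-115,z=55):
    p=R.from_euler('z',np.radians(Y0)+th).apply([x,y,0])+PV
    return go(p[0],p[1],z,Y0+np.degrees(th),False)
E
python3 - <<'E'
from h import *
np.set_printoptions(precision=4,suppress=True)
print(arm(0,-40,-115,130)); print(bot.observe()['joint_pos'])
c=grab('scene'); D=c['depth']
P=[PM.inv().apply(np.array(c['eye'])+ray(c,u,v)*D[v,u]-PC) for v in range(170,260) for u in range(255,370) if D[v,u]>0]
P=np.array(P)
for y in (-136,-47): 
    m=(abs(P[:,1]-y)<15)&(abs(P[:,0]-3)<20)&(P[:,2]<130); print(np.percentile(P[m,2],[5,50,95]),m.sum())
m=(abs(P[:,1]-37)<20)&(P[:,2]>70)&(P[:,2]<100)&(P[:,0]<-10); print('tab',P[m].mean(0)*1.,P[m].min(0),P[m].max(0), PM.apply(P[m].mean(0))+PC)
E
```

```text
clock: 5.87
ee_pos: [501.8, 15.3, 130.2]
orientation: [-0.001, 0.993, -0.114, 0.001]
wrist_force: [-1.1, 0.7, -1.0]
grip_width: 0.3
grip_force: 0.0
(array([457.467 , 132.2403, 130.    ]), array([-0.0696, -0.1039,  0.0002]), 'rz', np.float64(25.71))
[ 0.3543  0.2685 -0.4217 -0.0001 -0.878   0.9882]
[43.0271 46.838  50.7854] 99
[42.9462 46.926  50.4269] 107
tab [-31.9474  41.6182  83.5869] [-47.9851  24.2711  70.5096] [-22.0507  56.812   95.2334] [498.2751 107.0571  83.5869]
```

Both covers are level at about 47 mm, so they're shut. I'll move behind the tab and turn to -38.8°.

```bash
python3 -m jog '[[[-0.015,-0.022,0,0,0,6,0],[-0.03,-0.044,0,0,0,12,0],[-0.045,-0.067,0,0,0,18,0],[-0.06,-0.09,0,0,0,23,0],[-0.07,-0.104,0,0,0,25.7,0],[-0.07,-0.104,0,0,0,25.7,0],[-0.07,-0.104,0,0,0,25.7,0]]]'
python3 - <<'E'
from h import *
print(arm(0,-40,-115,56))
E
python3 -m jog '[[[0,0,0.02,0,0,0,0],[0,0,0.045,0,0,0,0],[0,0,0.065,0,0,0,0],[0,0,0.074,0,0,0,0],[0,0,0.074,0,0,0,0],[0,0,0.074,0,0,0,0]]]'
python3 - <<'E'
from h import *
print(arm(0))
c=grab('scene'); a=c['img'][120:270,270:450,::-1]; cv2.imwrite('pics/s3.png',cv2.resize(a,None,fx=4,fy=4,interpolation=cv2.INTER_CUBIC))
E
```

```text
clock: 6.5
ee_pos: [455.4, 132.3, 128.0]
orientation: [0.001, 0.944, -0.331, -0.001]
wrist_force: [0.1, -0.5, 0.1]
grip_width: 0.1
grip_force: 0.0
(array([457.4670431 , 132.24028649,  56.        ]), array([ 0.0017, -0.0015,  0.072 ]), 'rz', np.float64(0.18))
clock: 7.0
ee_pos: [456.6, 131.6, 55.2]
orientation: [0.001, 0.943, -0.332, -0.0]
wrist_force: [0.1, 0.7, -0.6]
grip_width: 0.3
grip_force: 0.0
(array([477.3401612, 116.2618893,  55.       ]), array([ 0.0257, -0.001 ,  0.0002]), 'rz', np.float64(0.01))
```

View pics/s3.png

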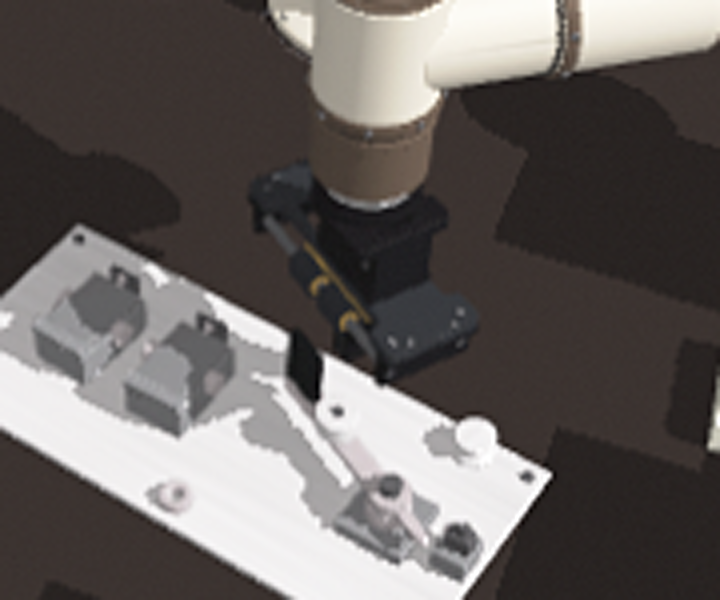

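The fingers are at crop (348,340), just behind the black tab at (303,365), and both covers are shut. I'll advance to contact.

```bash
python3 -m jog '[[[0.01,0,0,0,0,0,0],[0.02,0,0,0,0,0,0],[0.024,0,0,0,0,0,0],[0.028,0,0,0,0,0,0],[0.032,0,0,0,0,0,0],[0.032,0,0,0,0,0,0]]]'
python3 - <<'E'
from h import *
for th in (.1,.2,.3,.4,.5,.57,.62): print(th,arm(th))
E
```

```text
clock: 7.55
ee_pos: [481.9, 112.5, 56.2]
orientation: [-0.001, 0.943, -0.332, 0.0]
wrist_force: [-4.1, 4.8, 5.2]
grip_width: 0.4
grip_force: 3.0
0.1 (array([485.79700794, 108.34214687,  55.        ]), array([0.0056, 0.0008, 0.0012]), 'rz', np.float64(-5.74))
0.2 (array([495.00226062, 101.30624607,  55.        ]), array([0.0172, 0.0005, 0.0012]), 'rz', np.float64(-11.47))
0.3 (array([504.86394339,  95.22448729,  55.        ]), array([ 0.0287, -0.0009,  0.0012]), 'rz', np.float64(-17.2))
0.4 (array([515.28352158,  90.15763746,  55.        ]), array([ 0.04  , -0.0035,  0.0012]), 'rz', np.float64(-22.93))
0.5 (array([526.15688621,  86.15632287,  55.        ]), array([ 0.051 , -0.0072,  0.0012]), 'rz', np.float64(-28.66))
0.57 (array([533.98021611,  84.01124547,  55.        ]), array([ 0.0584, -0.0104,  0.0012]), 'rz', np.float64(-32.67))
0.62 (array([539.65069713,  82.81676944,  55.        ]), array([ 0.0636, -0.0131,  0.0012]), 'rz', np.float64(-35.53))
```

Contact is at about 6 N, where predicted. Now I'll follow the arc.

```bash
python3 -m jog '[[[0.006,0.001,0,0,0,-4,0],[0.012,0.001,0,0,0,-8,0],[0.018,0.0005,0,0,0,-12,0],[0.024,0,0,0,0,-15,0],[0.03,-0.001,0,0,0,-18,0],[0.036,-0.0025,0,0,0,-21,0],[0.041,-0.004,0,0,0,-23,0],[0.041,-0.004,0,0,0,-23,0]]]'
python3 - <<'E'
from h import *
for th in (.4,.5,.57,.6): print(th,arm(th))
E
```

```text
clock: 8.22
ee_pos: [513.5, 89.6, 55.4]
orientation: [0.0, 0.991, -0.137, -0.003]
wrist_force: [-7.5, 5.3, 5.8]
grip_width: 0.7
grip_force: 5.0
0.4 (array([515.28352158,  90.15763746,  55.        ]), array([ 0.0016, -0.001 ,  0.0004]), 'rz', np.float64(0.08))
0.5 (array([526.15688621,  86.15632287,  55.        ]), array([ 0.0131, -0.0001,  0.0003]), 'rz', np.float64(-5.65))
0.57 (array([533.98021611,  84.01124547,  55.        ]), array([ 0.0213, -0.0002,  0.0003]), 'rz', np.float64(-9.66))
0.6 (array([537.37539422,  83.26052332,  55.        ]), array([ 0.0247, -0.0004,  0.0003]), 'rz', np.float64(-11.38))
```

```bash
python3 -m jog '[[[0.005,0,0,0,0,-2,0],[0.010,0,0,0,0,-4.5,0],[0.015,0,0,0,0,-7,0],[0.019,0,0,0,0,-8.5,0],[0.022,0,0,0,0,-10,0],[0.022,0,0,0,0,-10,0],[0.022,0,0,0,0,-10,0]]]'
python3 - <<'E'
from h import *
print(bot.observe()['wrist_force']); print(arm(.57),arm(.6))
c=grab('top'); a=c['img'][140:260,220:380,::-1]; cv2.imwrite('pics/t4.png',cv2.resize(a,None,fx=4.5,fy=4.5,interpolation=cv2.INTER_CUBIC))
c=grab('scene'); a=c['img'][150:290,240:430,::-1]; cv2.imwrite('pics/s4.png',cv2.resize(a,None,fx=4,fy=4,interpolation=cv2.INTER_CUBIC))
E
```

```text
clock: 8.8
ee_pos: [533.7, 82.8, 55.3]
orientation: [0.001, 0.999, -0.051, -0.004]
wrist_force: [-9.4, 2.4, 6.1]
grip_width: 0.4
grip_force: 4.5
[-9.3812169  2.426648   6.1026839]
(array([533.98021611,  84.01124547,  55.        ]), array([ 0.0002, -0.0012,  0.0003]), 'rz', np.float64(0.31)) (array([537.37539422,  83.26052332,  55.        ]), array([ 0.0036, -0.0008,  0.0003]), 'rz', np.float64(-1.41))
```

View pics/s4.png

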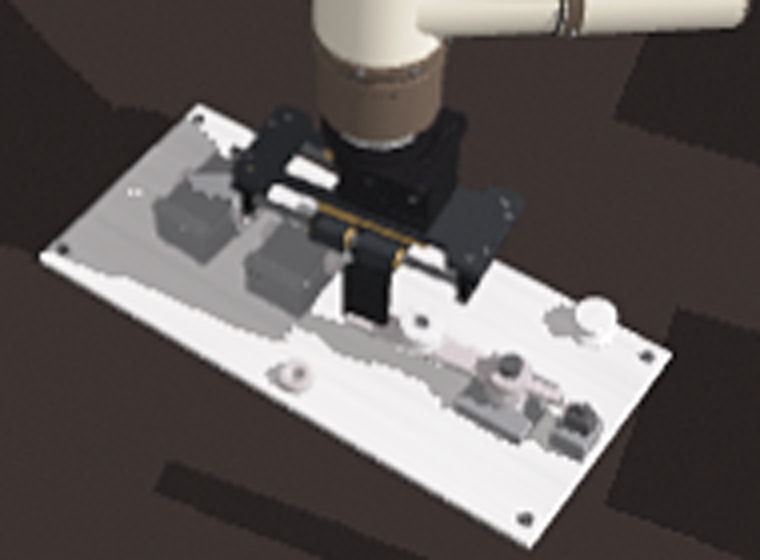

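The tab at crop (368,290) is pushed by the fingers and the arm has swung back, with the roller at (422,322) and the hub at (512,365). The covers are still shut. The push of about 9.7 N fits the zone past 0.56. I'll check the angle from the roller's position.

```bash
python3 - <<'E'
from h import *
s=load('scene')
f=lambda u,v,o,k:(u/k+o[0]-.4,v/k+o[1]-.4)
def ang(r,p):
    a=atz(s,*r,60)-atz(s,*p,52); return np.arctan2(a[1],a[0]),a
a0,v0=ang(f(503,254,(240,165),4.4),f(560,337,(240,165),4.4)); a1,v1=ang(f(422,322,(240,150),4),f(512,365,(240,150),4))
print(a1-a0,v0,v1)
D=s['depth']; P=np.array([PM.inv().apply(np.array(s['eye'])+ray(s,u,v)*D[v,u]-PC) for v in range(170,260) for u in range(255,370) if D[v,u]>0])
for y in (-136,-47):
    m=(abs(P[:,1]-y)<15)&(abs(P[:,0]-15)<20)&(P[:,2]<100)&(P[:,2]>20); print(np.percentile(P[m,2],[5,50,95]),m.sum())
E
```

```text
0.591190161498248 [-43.87283307 -54.72955816   8.        ] [ -5.93163231 -69.99335611   8.        ]
[42.53074877 46.92284957 51.37309503] 101
[43.4543707  46.95583605 50.06371264] 101
```

The roller gives about 0.59 rad and the TCP about 0.57, both well past 0.5. The covers are shut and the push is steady. I'll let it settle for a few rows at this pose, then hand in.

```bash
python3 -m jog '[[[0,0,0,0,0,0,0],[0,0,0,0,0,0,0],[0,0,0,0,0,0,0],[0,0,0,0,0,0,0]]]' && python3 -c "
from workcell import bot
print(bot.hand_in())"
```

```text
clock: 9.23
ee_pos: [533.5, 82.8, 55.3]
orientation: [0.001, 0.999, -0.051, -0.004]
wrist_force: [-8.1, 3.1, 5.7]
grip_width: 0.5
grip_force: 4.4
the job is handed in; nothing more can be done
None
```

I handed the job in at 9.2 s with both covers shut and the tensioner arm held at about 0.57–0.59 rad, past its 0.43 click, with a push of about 9 N; the hand-in gave no verdict.

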